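# Seat the collar in its fixture and snap the toggle clamp shut

### The job

Push the aluminium collar that lies in the fixture along its nest until its flange is fully home against the end stop, then push the toggle clamp's lever down past its dead point until it snaps into lock with the rubber foot pressing on the flange. Just push with the fingers: do not lift or tip the collar, and leave the other things on the machine table where they are.

Things in the scene. Friction and masses are not known exactly. Their poses are not given: they have to be found in the camera images.
- fixture: The fixture, bolted to the T-slot table: base plate 180 x 280 x 20 mm, on it a steel block 140 x 250 mm (top 50 mm above the table), on that a dark nest plate 132 x 130 mm (top 65 mm above the table). Origin on the table; x = the way the collar is pushed, z up. Nest centred at y = -90 mm; toggle clamp in the plane x = 0, its base at y = +1 to +83 mm, bar towards the nest, lever towards +y.
- nest (a point): Where the collar's origin lies when it is fully home: on the nest plate, fixture's axes. The nest has two side rails 9 mm high, 100 mm long (2 mm play each side of the flange) and at the +x end a stop 70 mm wide, 16 mm high, whose face is 50 mm in +x from this point. It is open at the -x end.
- collar: The aluminium collar in the nest, 0.28 to 0.56 kg: square flange 100 x 100 x 12 mm with a flared tube in its middle, 46 mm across at most, 45 mm high in all. Origin at the centre of its underside; axes nearly the fixture's. It starts 12 to 28 mm short of the stop and slides on the nest plate. Its -x edge is free for pushing.
- lever_grip (a point): Point on the centre line of the lever's black grip (bar 82 mm long, 18 mm wide along x, 14 mm thick along z), 25 mm from its free end. Axes of the lever: y to the free end, z normal to the face to push (the upper face when locked; open, it looks up and to fixture -y). Locked, the grip is about level, this point some 93 mm above the table at fixture x 0, y +135 mm.
- lever_pin (a point): Pin that joins lever and clamp bar, 123 mm from lever_grip, same axes. The lever starts open, standing 63 to 76 degrees above level and leaning to fixture +y; it swings down about this pin (which itself moves some 33 mm) in the fixture's y-z plane: follow the grip down in an arc. The raised bar stands on its fixture -y side, its end about 155 mm above the table.
- clamp_lever (a joint): Angle (rad) between lever and clamp bar: 0 = locked on its stop, starts open at 2.05 to 2.5. Angle of the lever above level: 1.32 rad at joint 2.5; 1.10 at 2.05; 0.70 at 1.1; 0.41 at 0.5; about 0.2 at the dead point (joint 0.2). It stays where left until the foot meets the collar (0.5). From there it needs up to about 6 N at lever_grip; past the dead point it snaps to 0; let go before it, it springs back.
- clamp_cap: The clamp's rubber foot, 16 mm across, 13 mm high, under the end of the clamp bar; origin at the centre of its underside, z along the spindle away from the collar. With the clamp open the bar stands up and the foot is well clear of the collar. Locked, it presses with some 20 N on the flange, 38 mm to fixture +y of the nest's middle.
- spare: Bystander: a second collar of the same shape, standing on the machine table beside the fixture; origin at the centre of its underside.
- setup_block: Bystander: steel setup block 75 x 50 x 25 mm with three holes, on the table; origin at the centre of its underside.
- oil_bottle: Bystander: white oil bottle, 48 mm across, 110 mm high, on the table; origin at the centre of its underside.
- wrench: Bystander: open-ended wrench 160 mm long, lying on the table; origin at its middle, on its underside, x along it.
Things that resemble listed ones, but are neither listed nor needed, are in the scene too. What is shaped like the collar but green is not meant.

How it is judged:
By the outcome, as a careful person would: the job done as asked, in the order asked, and still so for the second after the job is handed in, with the robot touching nothing.
It also fails if it takes over 45 s, if anything falls off the work surface, if the arm or the gripper's body presses on something with over 40 N, if the wrist force passes 120 N, or if a joint passes its speed limit or range.

### The arm

A 6-joint arm with a two-finger parallel gripper is mounted at the origin on the work surface. World frame = base frame: x ahead of the robot, y to its left, z up, the work surface at z = 0. Lengths are in m, angles in rad, forces in N, time in s.
With the tool pointing down it reaches from about 0.2 to 0.875 m from the base axis. Payload 3.4 kg.
Tool frame: the origin (TCP) lies on the centre line of the jaws, within the pads' length; the fingertips stand 8 mm ahead of it and the grasp point (between the pads) lies 11 mm behind it; y points along the fingers, z is the direction in which the jaws open and shut, and the axes are right-handed (so a half turn about y gives the same grasp; the last joint's range is limited). The gripper opens to 94 mm and grips with 3 to 60 N. Pads are 16 mm wide; open, the fingers measure 119 mm over their backs; the gripper's body (75 mm by 177 mm) begins 78 mm behind the grasp point.
Start: joints at [1.171, 0.276, 1.505, -0, 1.361, -0.121], TCP at [0.158, 0.553, 0.213] pointing down, gripper open.
Joint ranges: [-2.89, 2.89], [-0.75, 2.08], [0.22, 2.7], [-1.18, 4.32], [0.11, 2.71], [-2.7, 2.7]. Speed limits (rad/s): [2.57, 2.57, 3.14, 3.14, 3.14, 3.14].

### API

Orientations are given as a unit quaternion [w, x, y, z].
In Python, from workcell import robot, vision, job_done gives the robot as it stands. The module is installed in compiled form; this text tells all that it offers.
- The arm moves only by the tool servo_tool, never from a script. Its argument "commands" is a list of rows, each a list of 4 numbers: the shift along the tool's x, y, z in units of 0.15 m (1.0 is 0.15 m), then the turn about the tool's y in units of pi rad (1.0 is pi rad). A call has 1 to 12 rows; each row is the pose to reach, as a shift and turn from the pose measured when the call began, along the tool's axes at that moment, turning the shorter way round; what a row does not reach only later rows make up. A row lasts 1/8 s, in which the tool goes at most 62.5 mm and 10.7 degrees, less where a joint would pass 70% of its speed; a pose out of reach is approached as far as the arm can. A call with a number of a shift or a turn outside -1 to 1 is refused whole. A call with a gripper value outside its range is refused whole. "claw" is the finger opening in mm, from 0 to 94, set as the call begins (left out, the last holds). The fingers move at their own pace and stop on an object; "force" is the grip in N (left out, the last holds). Time passes only in rows, so rows that repeat a pose let the fingers close. It gives the time, the measured TCP pose, the force and the opening at its end, in the units of the state.
- robot.sense(): the state, without advancing time (a new reading comes with each control period).
- vision.read_camera(name): name is "scene" or "top" or "wrist"; returns the picture (384x512x3 uint8, red, green, blue); there is no depth.
- vision.camera_model(name): a dict with "K" (3x3 intrinsics, pixels), "world_from_camera" (4x4, takes a point from camera to world coordinates). Camera axes: x right, y down, z forward; pixel columns grow to the right and rows downward; lengths in m; the calibration is good to about 2 mm. A picture is of the moment at which its call begins: read the wrist's pose just before it. camera_model takes no time and is no camera call; for the wrist camera it gives the pose at the moment of the call.
- job_done(): hands the job in, once; it reports no verdict.
The state is a dict: "clock": time; "joint_pos": joint angles; "dq": joint speeds; "tau": joint torques, N m; "ee_pos": TCP position; "orientation": TCP orientation; "contact_force": force on the tool from outside, world axes, zero at the start; "moment": the same for the moment, N m; "grip_width": finger opening in m.
Only numpy, scipy, OpenCV 4.12 (cv2) and the standard library are available. Lean on these libraries where they do the work, as an engineer would, in place of code of your own. Each camera call takes 0.05 s, during which the arm holds its last target. There are 200 camera calls.

## Working session

There is one attempt and no reset: what is moved stays moved. The work goes in short steps, Python scripts to look and compute and a tool call to move; the robot and the scene stay as the last step left them, time stands still between calls to the robot, and variables do not carry over. Pictures are saved under pics/ and viewed, about 8 in all and at most 12, crops included, and the job is handed in when it is done.

Besides the shell and the picture viewer there is one more tool, called after "Call:" by a JSON object that holds its "name" and its "arguments", one argument or row to a line. servo_tool: Moves the arm, as the interface text tells. Its arguments: {"type":"object","properties":{"commands":{"type":"array","items":{"type":"array","items":{"type":"number"}}},"claw":{"type":"number"},"force":{"type":"number"}},"required":["commands"]}

```bash
mkdir -p pics; python3 - <<'E'
from workcell import robot, vision
import cv2,numpy as np
for n in ("scene","top"):
    im=vision.read_camera(n); cv2.imwrite(f"pics/{n}0.png",cv2.resize(im[:,:,::-1],(800,600),interpolation=cv2.INTER_CUBIC))
    np.save(f"{n}0.npy",im)
    m=vision.camera_model(n);print(n,np.round(m["K"],1).tolist(),np.round(m["world_from_camera"],3).tolist())
s=robot.sense();print(s["clock"],s["ee_pos"],s["orientation"])
E
```

```text
scene [[483.8, 0.0, 259.4], [0.0, 483.8, 193.7], [0.0, 0.0, 1.0]] [[0.861, 0.337, -0.382, 0.987], [0.509, -0.547, 0.665, -0.726], [0.015, -0.766, -0.642, 0.827], [0.0, 0.0, 0.0, 1.0]]
top [[366.6, 0.0, 257.1], [0.0, 366.6, 194.8], [0.0, 0.0, 1.0]] [[0.068, -0.977, 0.202, 0.339], [-0.998, -0.068, 0.008, 0.029], [0.005, -0.202, -0.979, 1.105], [0.0, 0.0, 0.0, 1.0]]
0.1 [0.15806375 0.55232542 0.21272774] [-0.69968931  0.70080563 -0.09839071  0.09811012]
```

View pics/top0.png

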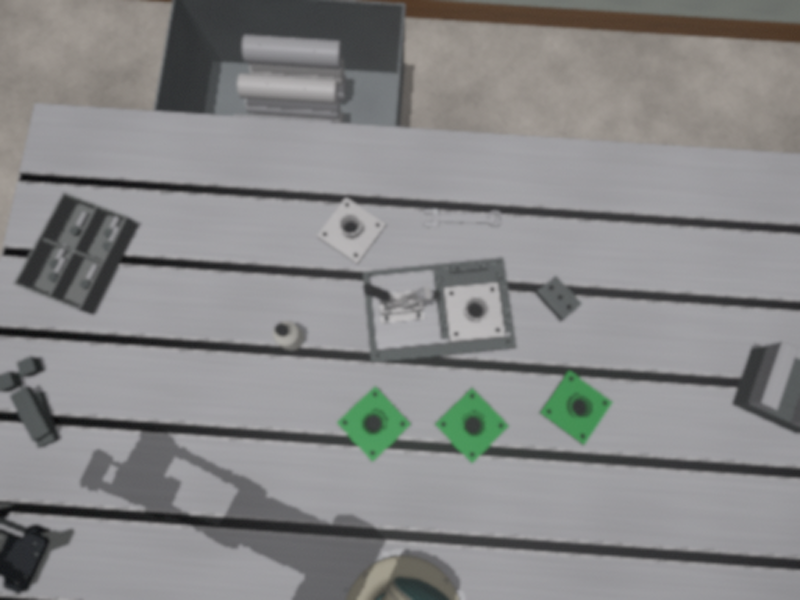

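View pics/scene0.png

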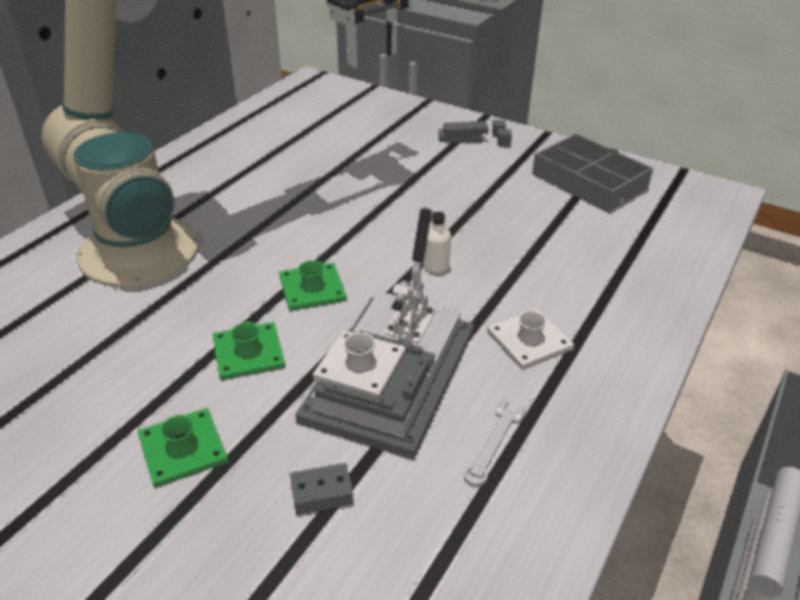

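Top view: the fixture is at (440,310) with the silver collar at (477,310), its stop up at (470,270), and the black lever grip from (367,287) to (390,297). Green collars are below. The scene view shows the grip from (425,210) to (420,262). Next I'll measure.

```bash
cat > h.py <<'E'
import numpy as np,cv2
from workcell import vision
def ray(n,uv,m=None):
    m=m or vision.camera_model(n); T=np.array(m["world_from_camera"]);K=np.array(m["K"])
    d=T[:3,:3]@np.linalg.solve(K,[uv[0],uv[1],1.]); return T[:3,3],d/np.linalg.norm(d)
def onz(n,uv,z,m=None):
    o,d=ray(n,uv,m); return o+d*(z-o[2])/d[2]
def tri(r1,r2):
    (o1,d1),(o2,d2)=r1,r2
    t=np.linalg.lstsq(np.c_[d1,-d2],o2-o1,rcond=None)[0]
    a,b=o1+t[0]*d1,o2+t[1]*d2; return (a+b)/2,np.linalg.norm(a-b)
E
python3 - <<'E'
from h import *
from scipy.spatial.transform import Rotation as R
from workcell import robot
S=1.5625
np.set_printoptions(precision=4,suppress=True)
P=[onz("top",np.array(p)/S,0.02) for p in [(502,258),(363,273),(373,361),(515,347)]]
P=np.array(P);print(P[:,:2]);c=P.mean(0)
print("lens",[np.linalg.norm(P[i]-P[i-1]) for i in range(4)])
y=P[1]-P[0]+P[2]-P[3];x=P[0]-P[3]+P[1]-P[2]
print("centre",c,"yaw y",np.degrees(np.arctan2(-y[0],y[1])),"yaw x",np.degrees(np.arctan2(x[1],x[0])))
for a,b,n in [((367,287),(425,210),"end"),((390,297),(420,262),"root")]:
    print(n,*tri(ray("top",np.array(a)/S),ray("scene",np.array(b)/S)))
# collar
im=np.load("top0.npy");hsv=cv2.cvtColor(im,cv2.COLOR_RGB2HSV)
crop=im[160:240,270:340];
g=crop.min(2);_,th=cv2.threshold(g,185,255,0)
cs,_=cv2.findContours(th,cv2.RETR_EXTERNAL,cv2.CHAIN_APPROX_NONE)
for k in cs:
    if cv2.contourArea(k)>300:
        r=cv2.minAreaRect(k);b=cv2.boxPoints(r)+[270,160]
        W=np.array([onz("top",p,.077)for p in b]);print(r,(b*S).round(),W[:,:2],W.mean(0))
print(R.from_quat(np.roll(robot.sense()["orientation"],-1)).as_matrix())
E
```

```text
[[ 0.6696 -0.1522]
 [ 0.6201  0.1182]
 [ 0.4498  0.0852]
 [ 0.4951 -0.1828]]
lens [np.float64(0.177174976897005), np.float64(0.2748901361615034), np.float64(0.17348454013104112), np.float64(0.2717595370178533)]
centre [ 0.5586 -0.0329  0.02  ] yaw y 9.974182897714423 yaw x 10.436414981967998
end [0.5454 0.0935 0.2236] 0.0008716364242747656
root [0.5519 0.0614 0.1509] 0.01112653353370782
[[ 0.9614 -0.0006  0.2752]
 [-0.2752 -0.0015  0.9614]
 [-0.0002 -1.     -0.0016]]
```

Call:
{"name": "servo_tool", "arguments": {
  "commands": [
    [0.25,-0.25,-0.25,0],
    [0.5,-0.5,-0.5,0],
    [0.75,-0.75,-0.75,0],
    [1,-1,-1,0],
    [1,-1,-1,0]
  ],
  "claw": 40
}}

```text
clock: 0.72
ee_pos: [0.2627, 0.3657, 0.3655]
orientation: [0.701, -0.699, 0.099, -0.101]
contact_force: [-0.1, 0.0, -0.7]
grip_width: 0.0475
```

Call:
{"name": "servo_tool", "arguments": {
  "commands": [
    [0.25,0,-0.25,0],
    [0.5,0,-0.5,0],
    [0.75,0,-0.75,0],
    [1,0,-1,0],
    [1,0,-1,0]
  ]
}}

```text
clock: 1.35
ee_pos: [0.366, 0.1778, 0.3641]
orientation: [0.7, -0.7, 0.101, -0.102]
contact_force: [-0.3, -0.0, 0.5]
grip_width: 0.0405
```

Call:
{"name": "servo_tool", "arguments": {
  "commands": [
    [0.25,0,-0.25,-0.05],
    [0.5,0,-0.5,-0.1],
    [0.75,0,-0.75,-0.146],
    [0.9,0,-1,-0.146],
    [0.9,0,-1,-0.146],
    [0.9,0,-1,-0.146]
  ]
}}

```text
clock: 2.1
ee_pos: [0.4525, -0.0026, 0.3634]
orientation: [0.705, -0.704, -0.061, 0.061]
contact_force: [-0.8, -0.1, 0.3]
grip_width: 0.0398
```

```bash
python3 - <<'E'
from h import *
from workcell import robot
s=robot.sense();print(s["clock"],s["ee_pos"],s["contact_force"])
m=vision.camera_model("wrist");im=vision.read_camera("wrist")
np.save("w1.npy",im);np.save("w1m.npy",m,allow_pickle=True)
print(np.round(m["K"],1).tolist(),np.round(m["world_from_camera"],3).tolist())
cv2.imwrite("pics/w1.png",cv2.resize(im[:,:,::-1],(800,600),interpolation=cv2.INTER_CUBIC))
E
```

```text
2.1 [ 0.452478   -0.00255242  0.36344421] [-0.77281428 -0.09298836  0.32035366]
[[292.9, 0.0, 258.5], [0.0, 292.9, 189.5], [0.0, 0.0, 1.0]] [[-0.172, 0.96, 0.223, 0.388], [0.985, 0.167, 0.041, -0.012], [0.002, 0.227, -0.974, 0.535], [0.0, 0.0, 0.0, 1.0]]
```

View pics/w1.png

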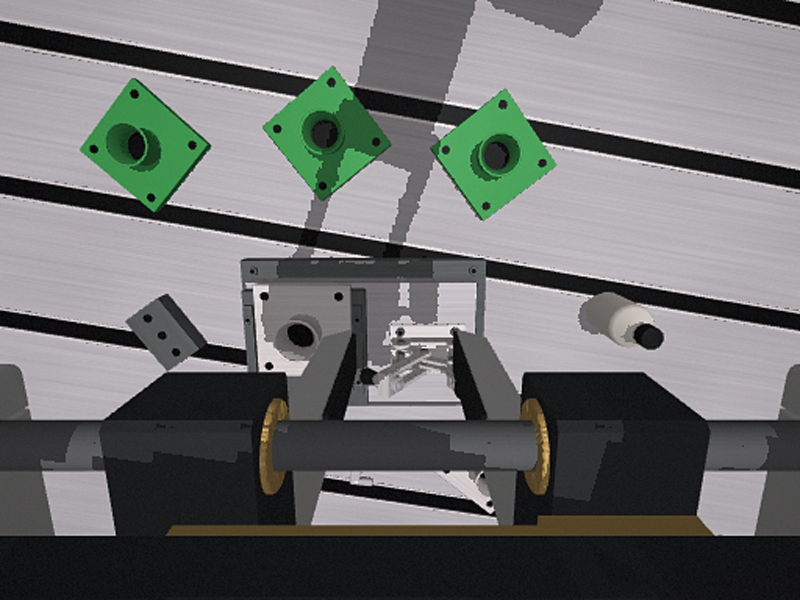

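The wrist camera looks toward the robot base, so image down is fixture +x. Its axes line up with the fixture: the base plate runs from (243,260) to (485,260). The fingers hide the clamp, so I'll back off in -x for a clear look.

Call:
{"name": "servo_tool", "arguments": {
  "commands": [
    [-0.3,0,0,0],
    [-0.6,0,0,0],
    [-0.9,0,0,0],
    [-1,0,0,0],
    [-1,0,0,0]
  ]
}}

```text
clock: 2.78
ee_pos: [0.3046, -0.0275, 0.3641]
orientation: [0.705, -0.704, -0.062, 0.06]
contact_force: [0.5, -0.8, -0.2]
grip_width: 0.0404
```

```bash
python3 - <<'E'
from h import *
from workcell import robot
s=robot.sense();print(s["clock"],s["ee_pos"],s["contact_force"])
m=vision.camera_model("wrist");im=vision.read_camera("wrist")
np.save("w2.npy",im);np.save("w2m.npy",m,allow_pickle=True)
print(np.round(m["world_from_camera"],3).tolist())
c=im[60:260,120:386]
cv2.imwrite("pics/w2.png",cv2.resize(c[:,:,::-1],None,fx=3,fy=3,interpolation=cv2.INTER_CUBIC))
E
```

```text
2.775 [ 0.30459554 -0.0274859   0.36411575] [ 0.54341258 -0.83907232 -0.24600846]
[[-0.173, 0.959, 0.226, 0.24], [0.985, 0.168, 0.041, -0.037], [0.001, 0.229, -0.973, 0.536], [0.0, 0.0, 0.0, 1.0]]
```

View pics/w2.png

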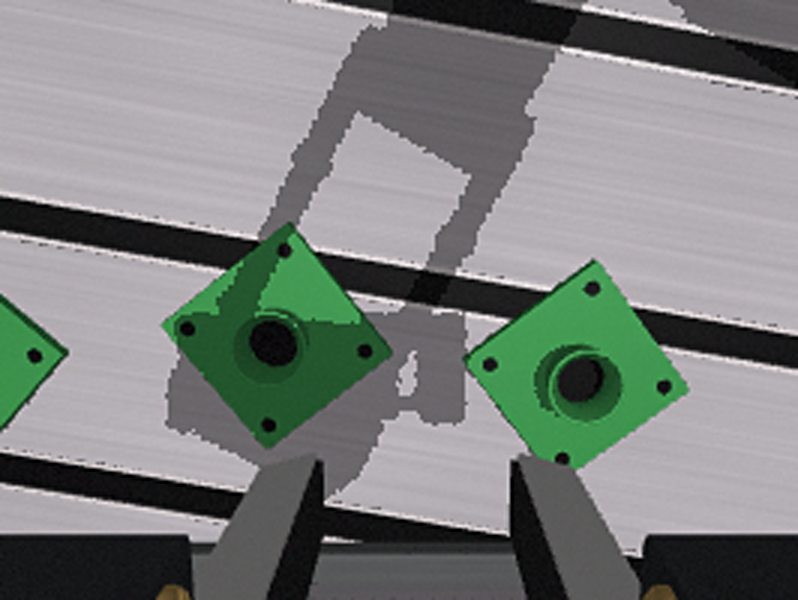

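That was the wrong way: this view shows only green collars. I need to move forward instead, which stays well above the clamp.

Call:
{"name": "servo_tool", "arguments": {
  "commands": [
    [0.3,0,0,0],
    [0.6,0,0,0],
    [0.9,0,0,0],
    [1,0,0,0]
  ]
}}

```text
clock: 3.32
ee_pos: [0.4564, -0.0008, 0.3626]
orientation: [0.705, -0.703, -0.062, 0.062]
contact_force: [0.1, 0.2, -0.8]
grip_width: 0.0398
```

Call:
{"name": "servo_tool", "arguments": {
  "commands": [
    [0.3,0,0,0],
    [0.6,0,0,0],
    [0.9,0,-0.1,0],
    [1,0,-0.1,0],
    [1,0,-0.1,0]
  ]
}}

```text
clock: 3.95
ee_pos: [0.6067, 0.011, 0.3616]
orientation: [0.706, -0.703, -0.061, 0.063]
contact_force: [-0.2, -0.8, -0.3]
grip_width: 0.0398
```

```bash
python3 - <<'E'
from h import *
from workcell import robot
s=robot.sense();print(s["clock"],s["ee_pos"],s["contact_force"])
m=vision.camera_model("wrist");im=vision.read_camera("wrist")
np.save("w3.npy",im);np.save("w3m.npy",m,allow_pickle=True)
print(np.round(m["world_from_camera"],4).tolist())
c=im[60:260,120:386]
cv2.imwrite("pics/w3.png",cv2.resize(c[:,:,::-1],None,fx=3,fy=3,interpolation=cv2.INTER_CUBIC))
E
```

```text
3.95 [0.60674422 0.01099527 0.3616089 ] [-0.23451718 -0.80006371 -0.29672194]
[[-0.1759, 0.9594, 0.2205, 0.5428], [0.9844, 0.1706, 0.043, 0.0011], [0.0036, 0.2246, -0.9744, 0.5338], [0.0, 0.0, 0.0, 1.0]]
```

View pics/w3.png

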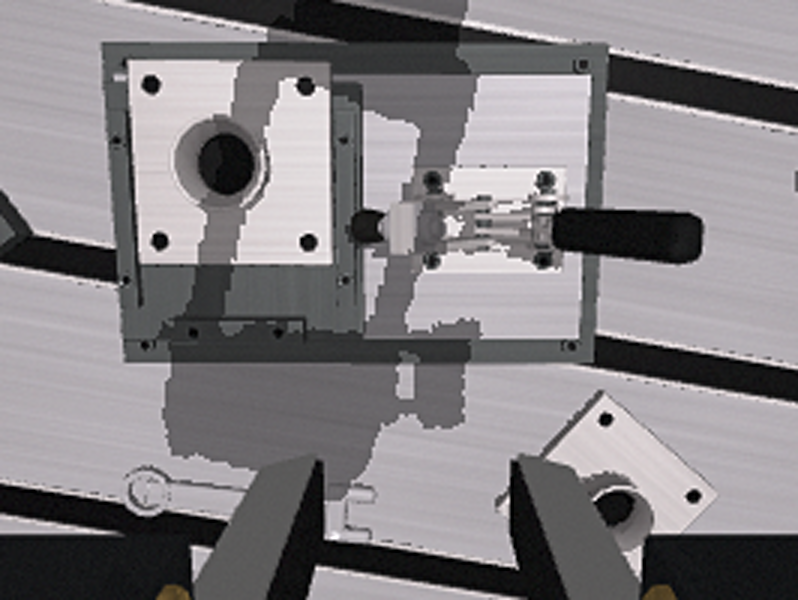

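Clear view of the fixture: flange corners at (128,60), (331,62), (334,265) and (138,265), stop face at row ~318 from x 177 to 305. The base corners are (103,43), (607,43), (593,362) and (125,362), and the lever grip runs from (555,230) to (702,237).

```bash
python3 - <<'E'
from h import *
np.set_printoptions(precision=4,suppress=True)
m1=np.load("w1m.npy",allow_pickle=True).item();m3=np.load("w3m.npy",allow_pickle=True).item()
S=1.5625;q=lambda p:np.array(p)/3+[120,60];A=lambda p:np.array(p)/S
P=np.array([onz("",q(p),.02,m3) for p in [(103,43),(607,43),(593,362),(125,362)]])
print("base",P[:,:2],[np.linalg.norm(P[i]-P[i-1]) for i in range(4)])
c=P.mean(0);y=P[1]-P[0]+P[2]-P[3];x=P[3]-P[0]+P[2]-P[1]
a=(np.arctan2(-y[0],y[1])*280+np.arctan2(x[1],x[0])*180)/460;print("c",c,"yaw",np.degrees(a))
X=np.array([np.cos(a),np.sin(a),0]);Y=np.array([-X[1],X[0],0]);O=c+.05*Y;O[2]=0
f=lambda p:np.array([(p-O)@X,(p-O)@Y,p[2]])
print("O",O)
for n,p,z in [("fl",(128,60),.077),("fl",(331,62),.077),("fl",(334,265),.077),("fl",(138,265),.077),("stop",(177,318),.081),("stop",(305,318),.081),("block",(588,75),.05),("block",(580,338),.05),("clamp plate",(565,167),.055),("clamp plate",(563,273),.055)]:
    w=onz("",q(p),z,m3);print(n,w,"fix",f(w))
for n,p1,p3 in [("fl-x-y",(252,283),(128,60)),("fl-x+y",(351,284),(331,62))]:
    w,e=tri(ray("",A(p1),m1),ray("",q(p3),m3));print(n,w,e,f(w))
for n,pt,ps,p3 in [("end",(367,287),(425,210),(701,237)),("root",(390,297),(420,262),(555,230))]:
    for r in (ray("top",A(pt)),ray("scene",A(ps))):
        w,e=tri(r,ray("",q(p3),m3));print(n,w,e,f(w))
E
```

```text
base [[ 0.4973 -0.1795]
 [ 0.4485  0.0933]
 [ 0.6246  0.1252]
 [ 0.6734 -0.1492]] [np.float64(0.17865926785101272), np.float64(0.27716539454337696), np.float64(0.17900766955697223), np.float64(0.27875355619967984)]
c [ 0.561  -0.0275  0.02  ] yaw 10.07806509101608
O [0.5522 0.0217 0.    ]
fl [ 0.5081 -0.1466  0.077 ] fix [-0.0729 -0.158   0.077 ]
fl [ 0.4914 -0.0485  0.077 ] fix [-0.0721 -0.0585  0.077 ]
fl [ 0.5891 -0.0316  0.077 ] fix [ 0.027 -0.059  0.077]
fl [ 0.6069 -0.1312  0.077 ] fix [ 0.0271 -0.1601  0.077 ]
stop [ 0.63   -0.1072  0.081 ] fix [ 0.054  -0.1406  0.081 ]
stop [ 0.6184 -0.0419  0.081 ] fix [ 0.054  -0.0742  0.081 ]
block [0.4711 0.0817 0.05  ] fix [-0.0694  0.0733  0.05  ]
block [0.6078 0.1078 0.05  ] fix [0.0698 0.0751 0.05  ]
clamp plate [0.519 0.079 0.055] fix [-0.0227  0.0622  0.055 ]
clamp plate [0.5738 0.0898 0.055 ] fix [0.0332 0.0633 0.055 ]
fl-x-y [ 0.5076 -0.1492  0.0707] 0.0009670368098960014 [-0.0738 -0.1604  0.0707]
fl-x+y [ 0.4909 -0.0487  0.0723] 0.0005244246587443128 [-0.0727 -0.0586  0.0723]
end [0.5406 0.0929 0.2503] 0.0045936173064857495 [0.001  0.0721 0.2503]
end [0.5411 0.105  0.2162] 0.002548713378700716 [0.0037 0.084  0.2162]
root [0.5481 0.0608 0.1569] 0.007094130911076482 [0.0028 0.0392 0.1569]
root [0.5524 0.0665 0.1488] 0.0051134838819304924 [0.008  0.0441 0.1488]
```

Call:
{"name": "servo_tool", "arguments": {
  "commands": [
    [-0.35,0,-0.2,0],
    [-0.7,0,-0.4,0],
    [-1,0,-0.593,0],
    [-1,0.3,-0.593,0],
    [-1,0.6,-0.593,0],
    [-1,0.9,-0.593,0],
    [-1,0.95,-0.593,0]
  ]
}}

```text
clock: 4.88
ee_pos: [0.4701, -0.1012, 0.2182]
orientation: [0.706, -0.702, -0.06, 0.064]
contact_force: [-0.3, 0.6, 0.2]
grip_width: 0.0399
```

```bash
cat > st.py <<'E'
from workcell import robot
import numpy as np
from scipy.spatial.transform import Rotation as R
O=np.array([.5594,.0037,0]);a=np.radians(10.08)
X=np.array([np.cos(a),np.sin(a),0]);Y=np.array([-X[1],X[0],0])
s=robot.sense();p=s["ee_pos"]-O;M=R.from_quat(np.roll(s["orientation"],-1)).as_matrix()
print(s["clock"],"fix",np.round([p@X,p@Y,p[2]],4),"yaw",np.degrees(np.arctan2(M[1,0],M[0,0])),"tilt",np.round(M[2],3),"F",np.round([s["contact_force"]@X,s["contact_force"]@Y,s["contact_force"][2]],1),s["grip_width"])
E
python3 st.py
```

```text
4.875 fix [-0.1063 -0.0877  0.2182] yaw 10.071316026299904 tilt [-0.006 -1.     0.006] F [-0.2  0.6  0.2] 0.03987149392329836
```

Call:
{"name": "servo_tool", "arguments": {
  "commands": [
    [0,0.35,0,0],
    [0,0.7,-0.015,0],
    [0,0.9,-0.015,0],
    [0,0.935,-0.015,0],
    [0,0.935,-0.015,0],
    [0.08,0.935,-0.015,0],
    [0.11,0.935,-0.015,0],
    [0.14,0.935,-0.015,0],
    [0.16,0.935,-0.015,0]
  ]
}}

```text
clock: 6.0
ee_pos: [0.4909, -0.0988, 0.078]
orientation: [0.706, -0.703, -0.058, 0.067]
contact_force: [-6.7, -2.1, 4.7]
grip_width: 0.0395
```

```bash
python3 st.py; python3 - <<'E'
from h import *
im=vision.read_camera("scene");np.save("s2.npy",im)
c=im[110:310,170:370]
cv2.imwrite("pics/s2.png",cv2.resize(c[:,:,::-1],None,fx=3,fy=3,interpolation=cv2.INTER_CUBIC))
E
```

```text
6.0 fix [-0.0854 -0.0889  0.078 ] yaw 10.136160956626371 tilt [-0.011 -1.     0.006] F [-7.  -0.9  4.7] 0.03954283791613647
```

View pics/s2.png

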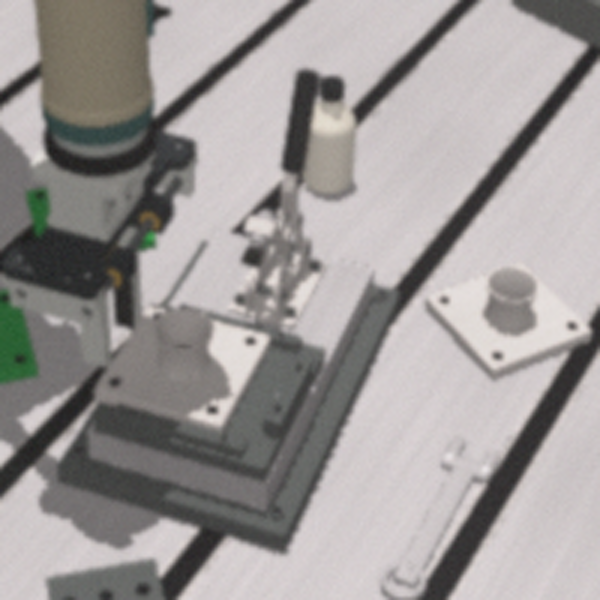

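Contact is where predicted: fingers on the -x flange edge with a 7 N reaction. Pushing on.

Call:
{"name": "servo_tool", "arguments": {
  "commands": [
    [0.03,0,0,0],
    [0.06,0,0,0],
    [0.09,0,0,0],
    [0.12,0,0,0]
  ]
}}

```text
clock: 6.55
ee_pos: [0.5056, -0.0955, 0.0778]
orientation: [0.706, -0.702, -0.056, 0.069]
contact_force: [-6.2, -1.9, 6.2]
grip_width: 0.0398
```

```bash
python3 st.py
```

```text
6.55 fix [-0.0703 -0.0883  0.0778] yaw 10.189876233586512 tilt [-0.018 -1.     0.007] F [-6.5 -0.8  6.2] 0.03981995716159716
```

Call:
{"name": "servo_tool", "arguments": {
  "commands": [
    [0.03,0,0,0],
    [0.06,0,0,0],
    [0.075,0,0,0],
    [0.075,0,0,0]
  ]
}}

```text
clock: 7.05
ee_pos: [0.5135, -0.094, 0.0778]
orientation: [0.706, -0.702, -0.054, 0.072]
contact_force: [-6.8, -2.5, 6.0]
grip_width: 0.0403
```

Call:
{"name": "servo_tool", "arguments": {
  "commands": [
    [0.02,0,0,0],
    [0.03,0,0,0],
    [0.03,0,0,0]
  ]
}}

```text
clock: 7.42
ee_pos: [0.5144, -0.0938, 0.0778]
orientation: [0.706, -0.702, -0.052, 0.075]
contact_force: [-7.4, -3.5, 5.5]
grip_width: 0.04
```

```bash
python3 st.py
```

```text
7.425 fix [-0.0614 -0.0881  0.0778] yaw 10.305909874484009 tilt [-0.033 -0.999  0.008] F [-7.9 -2.1  5.5] 0.039959735643942416
```

Call:
{"name": "servo_tool", "arguments": {
  "commands": [
    [0.03,0,0,0],
    [0.05,0,0,0],
    [0.06,0,0,0],
    [0.07,0,0,0],
    [0.07,0,0,0]
  ]
}}

```text
clock: 8.05
ee_pos: [0.5166, -0.0934, 0.0778]
orientation: [0.705, -0.703, -0.047, 0.082]
contact_force: [-15.1, -5.9, 13.6]
grip_width: 0.0397
```

```bash
python3 st.py
```

```text
8.05 fix [-0.0591 -0.0881  0.0778] yaw 10.429055865076693 tilt [-0.049 -0.999  0.008] F [-15.9  -3.2  13.6] 0.03965235723624033
```

The force doubled with little motion, at the predicted home position (TCP x -59 mm). I'll back off, close the fingers and check from above.

Call:
{"name": "servo_tool", "arguments": {
  "commands": [
    [-0.1,0,0,0],
    [-0.2,0,0,0],
    [-0.2,-0.4,0,0],
    [-0.2,-0.8,0,0],
    [-0.2,-1,0,0],
    [-0.2,-1,0,0]
  ],
  "claw": 0
}}

```text
clock: 8.8
ee_pos: [0.4963, -0.099, 0.2316]
orientation: [0.704, -0.704, -0.049, 0.08]
contact_force: [1.0, -0.3, -0.1]
grip_width: 0.0003
```

Call:
{"name": "servo_tool", "arguments": {
  "commands": [
    [0.2,-0.4,0.2,0],
    [0.5,-0.8,0.5,0],
    [0.9,-0.9,0.6,0],
    [0.9,-0.9,0.6,0],
    [0.9,-0.9,0.6,0]
  ]
}}

```text
clock: 9.43
ee_pos: [0.6198, 0.0155, 0.3587]
orientation: [0.705, -0.703, -0.049, 0.081]
contact_force: [-0.1, -0.0, 0.2]
grip_width: 0.0006
```

```bash
python3 st.py; python3 - <<'E'
from h import *
m=vision.camera_model("wrist");im=vision.read_camera("wrist")
np.save("w4.npy",im);np.save("w4m.npy",m,allow_pickle=True)
c=im[60:260,120:386]
cv2.imwrite("pics/w4.png",cv2.resize(c[:,:,::-1],None,fx=3,fy=3,interpolation=cv2.INTER_CUBIC))
E
```

```text
9.425 fix [0.0615 0.0011 0.3587] yaw 10.561175351984986 tilt [-0.045 -0.999  0.006] F [-0.1 -0.   0.2] 0.0005890497664401398
```

View pics/w4.png

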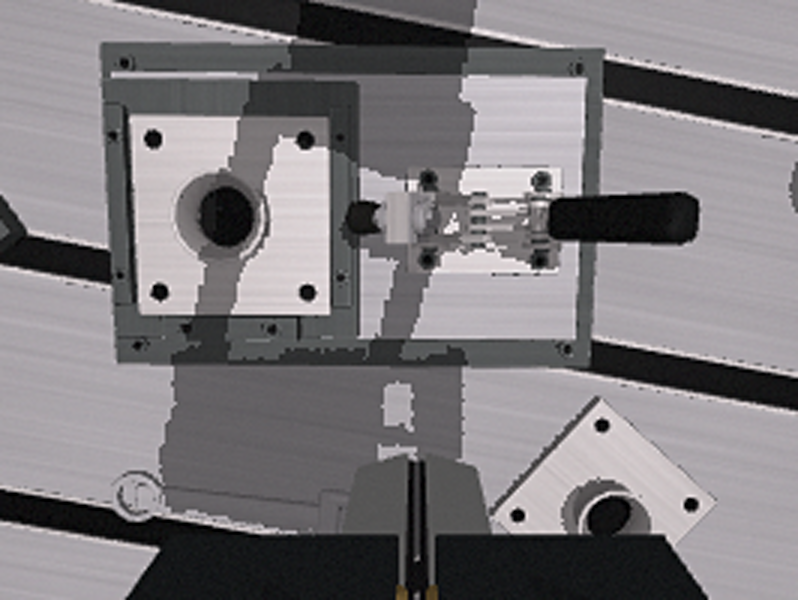

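The collar now spans rows 115–316, flush against the stop edge at 316–318 and between the rails. The lever is untouched, with its grip from (550,218) to (698,218). Next I'll work out the lever moves.

```bash
cat > plan.py <<'E'
import sys,json
from st import *
from h import ray,onz,tri
def rows(pts):  # fixture TCP targets -> tool-axis units from now
    return [np.round(M.T@(O+t[0]*X+t[1]*Y+np.array([0,0,t[2]])-s["ee_pos"])/.15,3).tolist() for t in pts]
E
python3 - <<'E'
from plan import *
from h import *
m4=np.load("w4m.npy",allow_pickle=True).item()
q=lambda p:np.array(p)/3+[120,60]
f=lambda p:np.round([(p-O)@X,(p-O)@Y,p[2]],4)
print("grip x", f(onz("",q((695,218)),.22,m4)),f(onz("",q((560,218)),.16,m4)))
for a,b in [((698,218),(425,210)),((550,218),(420,262))]:
    w,e=tri(ray("",q(a),m4),ray("scene",np.array(b)/1.5625));print(f(w),e)
print("stop/flange",f(onz("",q((240,316)),.077,m4)),f(onz("",q((240,115)),.077,m4)),f(onz("",q((240,318)),.081,m4)))
print(rows([(0,.035,.3),(0,.035,.203),(0,.05,.203)]))
E
```

```text
9.475 fix [0.0599 0.0004 0.3586] yaw 10.48988698137432 tilt [-0.047 -0.999  0.006] F [-0.1 -0.1 -0.3] 0.0006022725768510136
grip x [0.0008 0.1016 0.22  ] [0.0007 0.0642 0.16  ]
[-0.0004  0.1035  0.2157] 0.0025618208871512997
[0.0035 0.0628 0.1491] 0.0062581225985390765
stop/flange [ 0.0514 -0.0865  0.077 ] [-0.0491 -0.0837  0.077 ] [ 0.052  -0.0857  0.081 ]
[[-0.379, 0.41, 0.231], [-0.348, 1.056, 0.227], [-0.348, 1.056, 0.327]]
```

Call:
{"name": "servo_tool", "arguments": {
  "commands": [
    [-0.2,0.2,0.12,0],
    [-0.375,0.41,0.231,0],
    [-0.36,0.7,0.229,0],
    [-0.345,0.9,0.228,0],
    [-0.345,0.99,0.228,0],
    [-0.345,0.99,0.228,0]
  ]
}}

```text
clock: 10.22
ee_pos: [0.5528, 0.0378, 0.212]
orientation: [0.705, -0.703, -0.047, 0.082]
contact_force: [-0.3, 0.1, 0.2]
grip_width: 0.0003
```

```bash
python3 - <<'E'
from plan import *
# (corner y, tip z)
C=[(.075,.198),(.085,.195),(.097,.190),(.108,.183),(.116,.176),(.122,.166),(.127,.155),(.130,.145),(.133,.133),(.135,.120),(.136,.105),(.136,.092)]
print(rows([(.001,c-.0125,z+.008) for c,z in C]))
E
```

```text
10.225 fix [-0.0005  0.0348  0.212 ] yaw 10.443427519549621 tilt [-0.05  -0.999  0.006] F [-0.3  0.2  0.2] 0.00033387901859123503
[[0.013, 0.04, 0.185], [0.014, 0.061, 0.251], [0.017, 0.094, 0.331], [0.019, 0.141, 0.404], [0.022, 0.188, 0.457], [0.026, 0.255, 0.497], [0.029, 0.329, 0.529], [0.033, 0.395, 0.549], [0.037, 0.475, 0.569], [0.041, 0.562, 0.581], [0.046, 0.662, 0.587], [0.051, 0.748, 0.587]]
```

Call:
{"name": "servo_tool", "arguments": {
  "commands": [
    [0.013,0.04,0.185,0],
    [0.014,0.06,0.25,0],
    [0.015,0.075,0.29,0],
    [0.017,0.094,0.331,0],
    [0.018,0.12,0.37,0],
    [0.019,0.141,0.404,0],
    [0.022,0.188,0.457,0],
    [0.022,0.188,0.457,0]
  ]
}}

```text
clock: 11.22
ee_pos: [0.5411, 0.107, 0.1829]
orientation: [0.705, -0.703, -0.046, 0.083]
contact_force: [0.3, 0.8, 0.7]
grip_width: 0.0002
```

```bash
python3 - <<'E'
from plan import *
from h import *
C=[(.122,.166),(.127,.155),(.130,.145),(.133,.133),(.135,.120),(.136,.105),(.136,.092)]
print(rows([(.001,c-.0125,z+.008) for c,z in C]))
im=vision.read_camera("scene");np.save("s3.npy",im)
c=im[90:290,170:370]
cv2.imwrite("pics/s3.png",cv2.resize(c[:,:,::-1],None,fx=3,fy=3,interpolation=cv2.INTER_CUBIC))
E
```

```text
11.225 fix [1.000e-04 1.049e-01 1.829e-01] yaw 10.476429538398433 tilt [-0.052 -0.999  0.008] F [0.4 0.7 0.7] 0.00023261902004853295
[[0.01, 0.059, 0.03], [0.014, 0.133, 0.063], [0.017, 0.199, 0.082], [0.022, 0.279, 0.102], [0.026, 0.366, 0.114], [0.032, 0.466, 0.12], [0.036, 0.553, 0.119]]
```

View pics/s3.png

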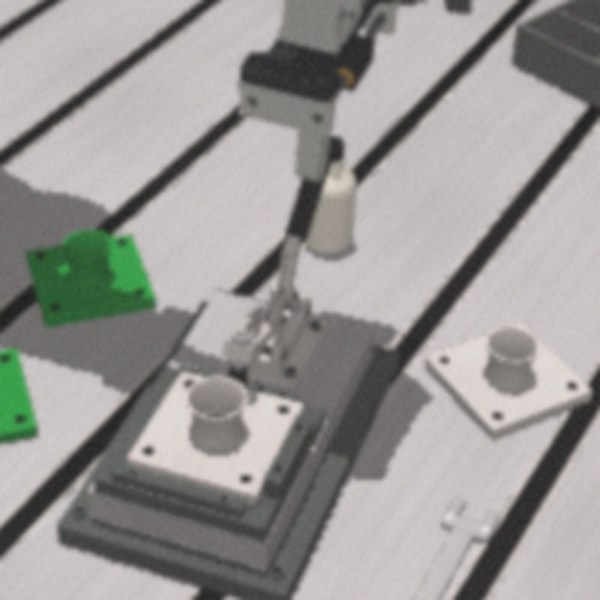

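The fingers are on the grip, the lever is partly down, and the bar is coming over the flange with the foot near (255,395). Continuing down the arc.

Call:
{"name": "servo_tool", "arguments": {
  "commands": [
    [0.01,0.06,0.03,0],
    [0.014,0.133,0.055,0],
    [0.017,0.2,0.075,0],
    [0.022,0.28,0.09,0],
    [0.024,0.325,0.1,0],
    [0.026,0.366,0.105,0],
    [0.029,0.42,0.11,0],
    [0.032,0.466,0.11,0],
    [0.035,0.52,0.11,0],
    [0.036,0.57,0.11,0],
    [0.036,0.57,0.11,0],
    [0.036,0.57,0.11,0]
  ]
}}

```text
clock: 12.78
ee_pos: [0.5395, 0.1243, 0.1013]
orientation: [0.705, -0.702, -0.047, 0.082]
contact_force: [-5.6, 0.7, 22.4]
grip_width: 0.0005
```

```bash
python3 st.py
```

```text
12.775 fix [0.0015 0.1223 0.1013] yaw 10.462602463534347 tilt [-0.049 -0.999  0.009] F [-5.4  1.6 22.4] 0.0005160644752540018
```

Call:
{"name": "servo_tool", "arguments": {
  "commands": [
    [0,-0.2,0,0],
    [0,-0.5,0,0],
    [0,-0.9,0,0],
    [0,-1,0,0]
  ]
}}

```text
clock: 13.28
ee_pos: [0.5491, 0.1245, 0.2549]
orientation: [0.705, -0.703, -0.049, 0.079]
contact_force: [0.1, -0.1, -0.1]
grip_width: 0.0007
```

Call:
{"name": "servo_tool", "arguments": {
  "commands": [
    [0.2,-0.3,-0.2,0],
    [0.4,-0.6,-0.5,0],
    [0.4,-0.7,-0.8,0],
    [0.4,-0.7,-0.8,0],
    [0.4,-0.7,-0.8,0]
  ]
}}

```text
clock: 13.9
ee_pos: [0.6337, 0.0177, 0.3546]
orientation: [0.706, -0.702, -0.048, 0.08]
contact_force: [-0.1, -0.3, 0.8]
grip_width: 0.0005
```

```bash
python3 st.py; python3 - <<'E'
from h import *
m=vision.camera_model("wrist");im=vision.read_camera("wrist");im2=vision.read_camera("scene")
np.save("w5m.npy",m,allow_pickle=True)
a=cv2.resize(im[60:260,120:386],None,fx=1.5,fy=1.5,interpolation=cv2.INTER_CUBIC)
b=cv2.resize(im2[110:310,170:370],None,fx=1.5,fy=1.5,interpolation=cv2.INTER_CUBIC)
cv2.imwrite("pics/f.png",np.hstack([a,b])[:,:,::-1])
E
```

```text
13.9 fix [0.0756 0.0007 0.3546] yaw 10.434337039977553 tilt [-0.045 -0.999  0.01 ] F [-0.2 -0.3  0.8] 0.0004612934267331658
```

View pics/f.png

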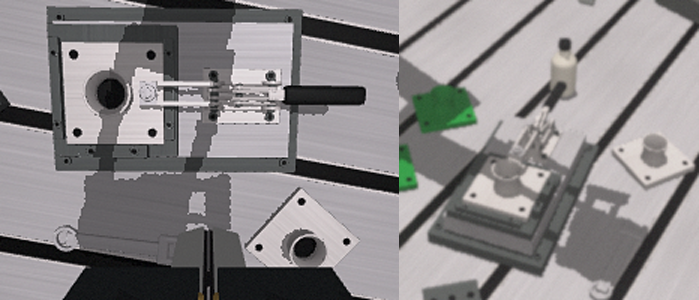

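The bar lies over the flange, the lever is down (wrist view grip (285,95) to (365,96)), and the bystanders are in place. Checking the grip height and collar position numerically.

```bash
python3 - <<'E'
from plan import *
from h import *
m=np.load("w5m.npy",allow_pickle=True).item()
q=lambda p:np.array(p)/1.5+[120,60]; g=lambda p:(np.array(p)-[399,0])/1.5+[170,110]
f=lambda p:np.round([(p-O)@X,(p-O)@Y,p[2]],4)
for a,b in [((365,96),(563,85)),((285,95),(544,112))]:
    w,e=tri(ray("",q(a),m),ray("scene",g(b)));print(f(w),round(e,4))
print(f(onz("",q((110,143)),.077,m)),f(onz("",q((110,42)),.077,m)))
E
```

```text
14.0 fix [0.0754 0.0016 0.355 ] yaw 10.527111527218985 tilt [-0.045 -0.999  0.009] F [0.5 0.2 0.3] 0.0005023815170501606
[0.0016 0.1618 0.0828] 0.0011
[-0.0012  0.081   0.0833] 0.0039
[ 0.0496 -0.0946  0.077 ] [-0.0492 -0.0913  0.077 ]
```

```bash
python3 -c "
from workcell import job_done
print(job_done())"
```

```text
the job is handed in; nothing more can be done
None
```

I pushed the collar home against the end stop, then swung the clamp lever down its arc past the dead point. I backed the arm clear and handed the job in at about 14 s on the robot's clock.

**Collar:** the last picture puts the flange at x -49 to +50 mm in the fixture's axes, with the stop at 50 to 52 mm. While pushing, the force rose from about 7 N to 16 N with almost no further motion, as expected at the stop.

**Clamp:** both ends of the grip measure level, 83 mm above the table, with the free end at y +162 mm (160 expected). The lever stayed down after I let go, and the last picture shows the bar lying over the flange.

**Disagreements and limits:**
- The measured grip height is about 10 mm below the stated 93 mm. I put this down to coarse pixel picking, since level and reach both match.
- During the collar push the tool tilted about 3°, and up to about 14 N of vertical force appeared on the fingers. The collar still looked flat in the nest afterwards.
- I did not measure the foot's pressing force or the joint angle directly.
- I checked the other things on the table by eye only. They looked unmoved.

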